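Open the nutrient bottle in the dosing station

TASK

In the seedling room's dosing station, lift the loose splash cover off its two pins and lay it (do not drop it) flat, handle up, in the middle of the ribbed drip mat, and let go of it. Then open the clamped bottle: grip its push-and-turn safety cap, press it down, twist it counterclockwise (seen from above) while pressed until it is free, and lift it off. Finish while holding the cap level and still in the gripper, straight above the open bottle and well clear of it (about 5 cm), and do not knock the other things on the bench about.

Things in the scene. Friction and masses are not known exactly. Their poses are not given: they have to be found in the camera images.
- station: Fixed dosing station: steel foot 130 x 200 x 12 mm (x by y), two white upright cheeks 90 x 20 mm, top at z = 175 mm, centred at y = +-85 mm (150 mm apart inside, open to front and back). A pin 6 mm thick, 12 mm tall stands on each at x = 0, y = +-85 mm. Between them an amber bottle 64 mm in diameter is clamped upright on the z axis. Origin: centre of the foot's underside, on the bench.
- mouth (a point): Top of the bottle's sprung seal while the cap is on: 137 mm above the bench, on the bottle's axis, fixed to the station. With the cap off the seal rises 2 mm. The bottle's shoulder below is flat, 40 mm across, at 114 mm above the bench.
- cover: Loose splash cover, 0.17 to 0.35 kg: aluminium plate 110 (x) x 200 (y) x 5 mm with two 9 mm holes at x = 0, y = +-85 mm over the station's pins; at the start its underside lies on the cheeks, 175 mm above the bench, above the cap. A handle bar 14 (x) x 70 (y) mm, 40 mm tall, stands in its middle: bar top 45 mm above the underside. Origin: centre of the plate's underside; z up.
- cover_handle (a point): Middle of the cover's handle bar, 30 mm above the plate's underside (15 mm below the bar's top). Pinch the bar across x.
- cap: White ribbed push-and-turn cap, loose, 30 g, 44 mm in diameter, 36 mm tall, on the bottle. Origin: centre of its underside, 121 mm above the bench when locked (7 mm above the bottle's shoulder); z up, top at +36 mm. Its x axis is parallel to the station's x when locked. A spring holds it up in its lock: about 4.5 N at rest, 11 N when 5 mm down, bottom at 6 mm.
- cap_grip (a point): Middle of the cap's grip height, on its axis, 26 mm above its underside. To open: grip here, press down more than 3.5 mm (5 mm is good), turn counterclockwise from above while down; it is free to lift when turned 55 to 125 degrees (80 is good) from the lock. It does not turn clockwise.
- mat: Black ribbed rubber drip mat, fixed on the bench, 170 (x) x 220 (y) x 4 mm. Origin: centre of its underside; its top is at +4 mm.
- pot: Small terracotta pot with a seedling, 56 mm in diameter, 85 mm tall, standing between station and mat. Not to be disturbed. Origin: centre of its underside.
- stock_bottle: Amber stock bottle with a black cap, 68 mm in diameter, 170 mm tall, at the far side. Bystander. Origin: centre of its underside.
- jug: Clear jug with a handle, 84 mm in diameter, 110 mm tall, at the far side. Bystander. Origin: centre of its underside.
- seed_jar: Low glass jar, 52 mm in diameter, 60 mm tall, at the robot's side. Bystander. Origin: centre of its underside.
- trowel: Small flat trowel lying on the bench, 200 mm long, at the robot's side. Bystander. Origin: under its middle.
- cup: Black plastic cup, 60 mm in diameter, 60 mm tall, at the robot's side. Bystander. Origin: centre of its underside.
- meter: Grey hand meter lying flat, 60 x 100 x 22 mm, between station and mat, towards the far side. Bystander. Origin: centre of its underside.

How it is judged:
By the outcome, as a careful person would: the job done as asked, in the order asked, and still so for the second after the job is handed in, while the arm keeps its last pose, push and grip.
It also fails if it takes over 61 s, if anything falls off the work surface, if the arm or the gripper's body presses on something with over 40 N, if the wrist force passes 120 N, or if a joint passes its speed limit or range.

ROBOT

A 6-joint arm with a two-finger parallel gripper is mounted at the origin on the work surface. World frame = base frame: x ahead of the robot, y to its left, z up, the work surface at z = 0. Lengths are in m, angles in rad, forces in N, time in s.
With the tool pointing down it reaches from about 0.2 to 0.875 m from the base axis. Payload 3.4 kg.
Tool frame: the origin (TCP) lies at the very end of the fingers, on their centre line; the grasp point (between the pads) lies 19 mm behind it (ctrl.grip_point_offset is the distance from the TCP to the grasp point, in m); z points along the fingers, x is the direction in which the jaws open and shut, and the axes are right-handed (so a half turn about z gives the same grasp; the last joint's range is limited). The gripper opens to 94 mm and grips with 3 to 60 N. Pads are 16 mm wide; open, the fingers measure 119 mm over their backs; the gripper's body (75 mm by 177 mm) begins 78 mm behind the grasp point.
Start: joints at [-1.294, 0.276, 1.505, -0, 1.361, -0.121], TCP at [0.223, -0.53, 0.205] pointing down, gripper open.
Joint ranges: [-2.89, 2.89], [-0.75, 2.08], [0.22, 2.7], [-1.18, 4.32], [0.11, 2.71], [-2.7, 2.7]. Speed limits (rad/s): [2.57, 2.57, 3.14, 3.14, 3.14, 3.14].

INTERFACE

Orientations are given as a unit quaternion [x, y, z, w].
In Python, from station import status, capture, hand_in, ctrl gives the robot as it stands.
- The arm moves only by the shell command python3 -m creep 'ROWS' [OPENING] [FORCE]. ROWS is JSON, a list of rows, each a list of 2 entries, a list of its own where there are three numbers: the shift along the tool's x, y, z in mm, then the turn about the tool's z in degrees. In form: [[[x, y, z], twist], ...]. A call has 1 to 5 rows; each row shifts and turns the commanded pose from where the row before left it, along the tool's axes as they then stand; what a row does not reach is not made up. A row lasts 1/8 s, in which the tool goes at most 62.5 mm and 10.7 degrees, less where a joint would pass 70% of its speed; a pose out of reach is approached as far as the arm can. A call with a gripper value outside its range is refused whole. OPENING is the closure, from 0 (fully open) to 1 (shut), set as the call begins (- or left out, the last holds). The fingers move at their own pace and stop on an object; FORCE is the grip in N (left out, the last holds). Time passes only in rows, so rows that do not move let the fingers close. It gives the time, the measured TCP pose, the force and the opening at its end, in the units of the state.
- status.sense(): the state, without advancing time (a new reading comes with each control period).
- capture(name): name is "scene" or "side" or "wrist"; returns a dict with "pixels" (384x512x3 uint8, red, green, blue), "K" (3x3 intrinsics, pixels), "world_to_cam" (4x4, takes a point from world to camera coordinates). Camera axes: x right, y down, z forward; pixel columns grow to the right and rows downward; lengths in m; the calibration is good to about 2 mm. A picture is of the moment at which its call begins. There is no depth.
- hand_in(): hands the job in, once; it reports no verdict.
The state is a dict: "time_s": time; "joint_pos": joint angles; "qvel": joint speeds; "joint_torque": joint torques, N m; "tool_pos": TCP position; "tool_rot": TCP orientation; "wrist_force": force on the tool from outside, world axes, zero at the start; "ft_torque": the same for the moment, N m; "grip_width": finger opening in m.
Only numpy, scipy, OpenCV 4.12 (cv2) and the standard library are available. Lean on these libraries where they do the work, as an engineer would, in place of code of your own. Each camera call takes 0.05 s, during which the arm holds its last target. There are 200 camera calls.

## Working session

There is one attempt and no reset: what is moved stays moved. The work goes in short steps, Python scripts to look and compute and a shell command to move; the robot and the scene stay as the last step left them, time stands still between calls to the robot, and variables do not carry over. Pictures are saved under pics/ and viewed, about 8 in all and at most 12, crops included, and the job is handed in when it is done.

```bash
mkdir -p pics; ls; python3 - <<'E'
from station import status,capture,ctrl
import cv2,numpy as np
for n in("scene","side"):
    c=capture(n);cv2.imwrite(f"pics/{n}0.png",c["pixels"][...,::-1]);print(n,c["K"].tolist(),np.round(c["world_to_cam"],4).tolist())
a=[cv2.imread(f"pics/{n}0.png") for n in("scene","side")]
s=status.sense();print(s)
E
```

```text
pics
scene [[420.043487135241, 0.0, 253.4044297188683], [0.0, 420.043487135241, 193.97917113249318], [0.0, 0.0, 1.0]] [[0.0466, 0.9987, 0.0196, -0.0435], [0.6008, -0.0123, -0.7993, -0.2226], [-0.7981, 0.049, -0.6006, 1.6871], [0.0, 0.0, 0.0, 1.0]]
side [[392.9779156582387, 0.0, 252.96828836019415], [0.0, 392.9779156582387, 193.48828119381707], [0.0, 0.0, 1.0]] [[-0.6805, -0.7326, 0.0137, 0.387], [-0.4865, 0.4377, -0.7561, 0.3725], [0.548, -0.5212, -0.6543, 0.8817], [0.0, 0.0, 0.0, 1.0]]
{'time_s': 0.1, 'joint_pos': array([-1.29398594e+00,  2.76488479e-01,  1.50593868e+00, -6.24211107e-06,
        1.36068768e+00, -1.20996931e-01]), 'qvel': array([-0.00184426, -0.00288875, -0.00154459,  0.00044062, -0.00403383,
        0.00010702]), 'joint_torque': array([ 2.56508611e-03, -4.05453300e+01, -2.37777472e+01,  7.05373613e-02,
        2.98920495e-02, -4.34902120e-05]), 'tool_pos': array([ 0.22261752, -0.52964217,  0.20474295]), 'tool_rot': array([ 8.32886011e-01, -5.53444047e-01, -5.80407638e-04, -4.92335068e-04]), 'wrist_force': array([-0.14464348, -0.86193025, -0.07074057]), 'ft_torque': array([-0.05060737,  0.00668286,  0.02254148]), 'grip_width': 0.09397123850076977}
```

View pics/scene0.png

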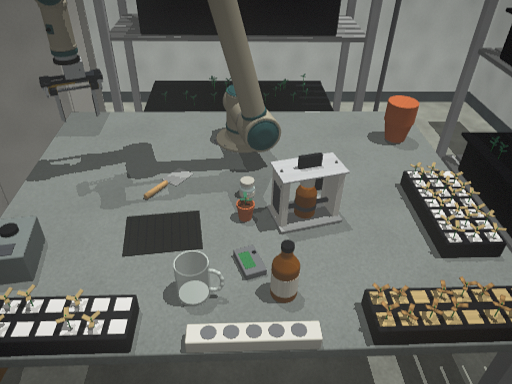

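View pics/side0.png

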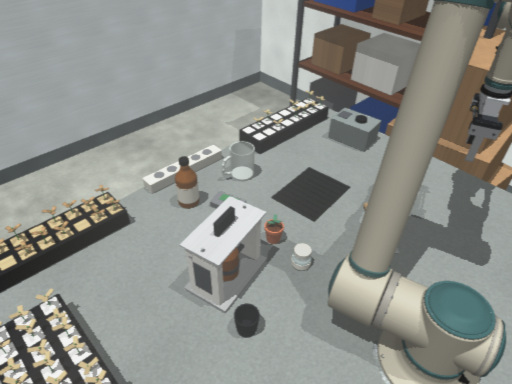

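The scene view shows the cover at about (310,168) with its dark handle at (310,160). The mat is at (163,232), the pot at (245,207) and the meter at (249,262). In the side view the cover is at (225,228) and the mat at (311,192). Next I'll measure the cover and mat.

```bash
cat > h.py <<'E'
import numpy as np,cv2
from station import status,capture,ctrl
def ray(c,px,z):
    K=c["K"];W=np.array(c["world_to_cam"]);R=W[:3,:3];o=-R.T@W[:3,3]
    d=R.T@np.linalg.inv(K)@np.array([px[0],px[1],1.]);return o+d*(z-o[2])/d[2]
def proj(c,p):
    W=np.array(c["world_to_cam"]);q=c["K"]@(W[:3,:3]@np.array(p)+W[:3,3]);return q[:2]/q[2]
def big(m):
    k=cv2.findContours(m.astype(np.uint8),cv2.RETR_EXTERNAL,cv2.CHAIN_APPROX_NONE)[0]
    return max(k,key=cv2.contourArea)
def roi(m,x0,y0,x1,y1):
    o=np.zeros_like(m);o[y0:y1,x0:x1]=m[y0:y1,x0:x1];return o
def rect(c,k,z):
    P=np.array([ray(c,p,z)[:2] for p in k[:,0]],np.float32);(x,y),(w,h),a=cv2.minAreaRect(P)
    if w>h: w,h,a=h,w,a-90   # a: direction of short side from world x
    return np.round([x,y,w,h],4).tolist(),round((a+90)%180-90,1)
E
python3 - <<'E'
from h import *
out=[]
for n,mr,pr in(("scene",(110,200,215,265),(260,145,355,190)),("side",(265,160,360,225),(175,190,275,275))):
    c=capture(n);im=c["pixels"];v=im.max(2)
    k=big(roi(v<70,*mr));print(n,"mat",rect(c,k,.004),cv2.boundingRect(k))
    h=big(roi(v<80,*(pr[0]+20,pr[1],pr[2]-20,pr[3]-35 if n=="side" else pr[3]-18)));print("handle",cv2.boundingRect(h),rect(c,h,.21))
    for t in(170,190,205):
        k=big(cv2.morphologyEx(roi((v>t),*pr).astype(np.uint8),cv2.MORPH_OPEN,np.ones((3,3))));print(t,"plate",rect(c,k,.18),cv2.boundingRect(k))
    x0,y0,x1,y1=pr;out.append(cv2.resize(im[y0:y1,x0:x1],(500,int(500*(y1-y0)/(x1-x0))),interpolation=cv2.INTER_CUBIC)[:340])
cv2.imwrite("pics/c.png",np.vstack(out)[...,::-1])
E
```

```text
scene mat ([0.5549, -0.2485, 0.1684, 0.2188], 6.6) (122, 211, 81, 45)
handle (298, 153, 25, 16) ([0.496, 0.1737, 0.0623, 0.0937], 14.8)
170 plate ([0.481, 0.1772, 0.1108, 0.1997], 14.9) (272, 153, 76, 30)
190 plate ([0.4811, 0.1769, 0.1055, 0.1983], 14.6) (273, 153, 75, 29)
205 plate ([0.4822, 0.1765, 0.1019, 0.1942], 14.6) (273, 159, 74, 22)
side mat ([0.5486, -0.2461, 0.1623, 0.2125], 6.7) (274, 168, 75, 53)
handle (215, 208, 20, 28) ([0.4728, 0.1829, 0.0291, 0.092], 14.8)
170 plate ([0.4835, 0.1765, 0.1145, 0.2046], 14.6) (180, 196, 85, 69)
190 plate ([0.482, 0.1773, 0.1113, 0.2009], 14.8) (181, 197, 84, 67)
205 plate ([0.4815, 0.1774, 0.1092, 0.199], 14.9) (182, 197, 83, 67)
```

View pics/c.png

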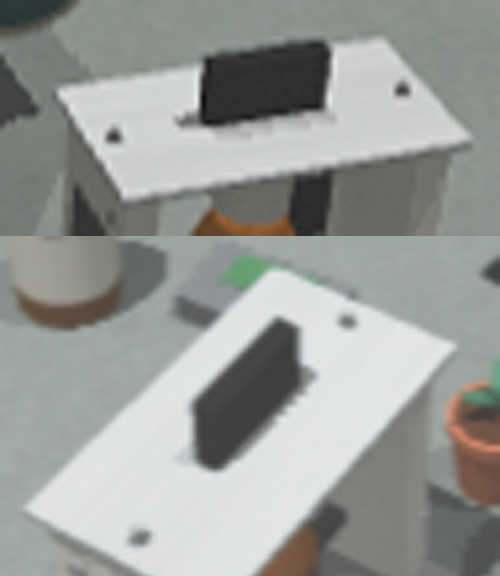

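Cover centre is about (0.4815, 0.177) with yaw 14.8°. The mat is at about (0.552, -0.247) with yaw 6.7°. The sizes agree with those given (110x200 and 168x219 mm). I'll twist -82° while rising, then travel.

```bash
cat >> h.py <<'E'
from scipy.spatial.transform import Rotation as Ro
def go(x,y,z,yaw,show=True):
    s=status.sense();R=Ro.from_quat(s["tool_rot"]).as_matrix()
    cy=np.degrees(np.arctan2(R[1,0],R[0,0]))
    print("t",round(s["time_s"],2),"pos",np.round(s["tool_pos"],4),"yaw",cy.round(2),"tilt",np.round(R[:2,2],4),"F",np.round(s["wrist_force"],1),"w",round(s["grip_width"],4))
    d=np.array([x,y,z])-s["tool_pos"];print("shift mm",np.round(1000*R.T@d,1),"twist",round(((cy-yaw+90)%180)-90,2))
E
python3 -m creep '[[[0,0,-13],-10.25],[[0,0,-13],-10.25],[[0,0,-13],-10.25],[[0,0,-13],-10.25]]' 0.4 30
python3 -m creep '[[[0,0,-13],-10.25],[[0,0,-13],-10.25],[[0,0,-13],-10.25],[[0,0,-4],-10.25]]'
python3 -c "from h import *;go(.4815,.177,.30,14.8)"
```

```text
time_s: 0.7
tool_pos: [0.2227, -0.5299, 0.2577]
tool_rot: [0.975, -0.224, -0.0, -0.0]
wrist_force: [0.1, -0.6, -0.5]
grip_width: 0.0581
time_s: 1.2
tool_pos: [0.2229, -0.5304, 0.3012]
tool_rot: [0.991, 0.132, 0.0, 0.001]
wrist_force: [0.1, 0.1, -0.1]
grip_width: 0.0563
t 1.2 pos [ 0.2229 -0.5304  0.3012] yaw 15.13 tilt [ 0.0004 -0.0012] F [ 0.1  0.1 -0.1] w 0.0563
shift mm [ 4.343e+02 -6.153e+02  5.000e-01] twist 0.33
```

```bash
python3 -m creep '[[[31,-44,0],0],[[31,-44,0],0],[[31,-44,0],0],[[31,-44,0],0],[[31,-44,0],0]]'
python3 -m creep '[[[31,-44,0],0],[[31,-44,0],0],[[31,-44,0],0],[[31,-44,0],0],[[31,-44,0],0]]'
python3 -m creep '[[[31,-44,0],0],[[31,-44,0],0],[[31,-44,0],0],[[31,-43,0],0],[[0,0,0],0]]'
python3 - <<'E'
from h import *
go(.4815,.177,.30,14.8)
c=capture("wrist");cv2.imwrite("pics/w1.png",c["pixels"][...,::-1])
print(proj(c,[.4815,.177,.22]),proj(c,[.4815,.177,.18]))
E
```

```text
time_s: 1.82
tool_pos: [0.3167, -0.2761, 0.3004]
tool_rot: [0.992, 0.128, 0.0, 0.0]
wrist_force: [0.6, -0.5, 0.6]
grip_width: 0.0565
time_s: 2.45
tool_pos: [0.4104, -0.0239, 0.3005]
tool_rot: [0.992, 0.129, 0.0, 0.0]
wrist_force: [0.7, -0.6, 0.3]
grip_width: 0.0562
time_s: 3.08
tool_pos: [0.4859, 0.1782, 0.2995]
tool_rot: [0.991, 0.131, -0.001, -0.0]
wrist_force: [0.0, -1.4, -0.3]
grip_width: 0.0563
t 3.08 pos [0.4859 0.1782 0.2995] yaw 15.06 tilt [-0.0011  0.0006] F [ 0.  -1.4 -0.3] w 0.0563
shift mm [-4.6  0.  -0.5] twist 0.26
[250.90274814 197.78851737] [251.47708224 188.59340291]
```

View pics/w1.png

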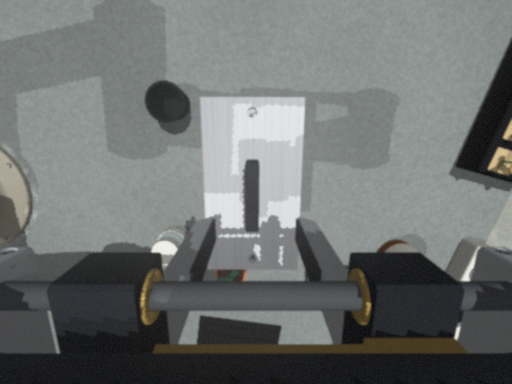

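The wrist view shows the cover straight below and square to the jaws. The handle is at columns 244–259 and rows 160–232, against a predicted centre of (251,198). I'll descend and pinch.

```bash
python3 -m creep '[[[-4.6,0,25],0.26],[[0,0,30],0],[[0,0,30],0],[[0,0,20],0],[[0,0,8],0]]' 0.4
python3 -m creep '[[[0,0,0],0],[[0,0,0],0],[[0,0,0],0],[[0,0,0],0],[[0,0,0],0]]' 0.95 40
python3 -c "from h import *;go(.4815,.177,.186,14.8)"
```

```text
time_s: 3.75
tool_pos: [0.4798, 0.1725, 0.1865]
tool_rot: [0.992, 0.126, -0.001, 0.0]
wrist_force: [-1.0, -0.4, -0.4]
grip_width: 0.0565
time_s: 4.38
tool_pos: [0.4816, 0.1743, 0.1879]
tool_rot: [0.992, 0.127, 0.001, 0.0]
wrist_force: [1.7, 0.8, 1.0]
grip_width: 0.0137
t 4.38 pos [0.4816 0.1743 0.1879] yaw 14.56 tilt [0.0018 0.0002] F [1.7 0.8 1. ] w 0.0137
shift mm [ 0.5 -2.6  1.9] twist -0.24
```

Gripped, at 13.7 mm wide. Next I'll lift straight up.

```bash
python3 -m creep '[[[0,0,-5],0],[[0,0,-8],0],[[0,0,-15],0],[[0,0,-25],0],[[0,0,-25],0]]'
python3 -m creep '[[[0,0,0],0],[[0,0,0],0]]'
python3 - <<'E'
from h import *
go(.552,-.247,.27,6.7)
a=[]
for n in("scene","side"):
    a.append(capture(n)["pixels"][80:330,130:400,::-1])
cv2.imwrite("pics/l1.png",cv2.resize(np.hstack(a),None,fx=1.45,fy=1.45))
E
```

```text
time_s: 5.0
tool_pos: [0.48, 0.1739, 0.2668]
tool_rot: [0.992, 0.126, -0.001, 0.0]
wrist_force: [0.5, -0.6, -2.9]
grip_width: 0.0138
time_s: 5.25
tool_pos: [0.48, 0.1739, 0.2649]
tool_rot: [0.992, 0.126, -0.001, 0.0]
wrist_force: [-0.3, -0.1, -2.0]
grip_width: 0.0139
t 5.25 pos [0.48   0.1739 0.2649] yaw 14.53 tilt [-0.0017 -0.0005] F [-0.3 -0.1 -2. ] w 0.0139
shift mm [-35.9 425.5  -5. ] twist 7.83
```

View pics/l1.png

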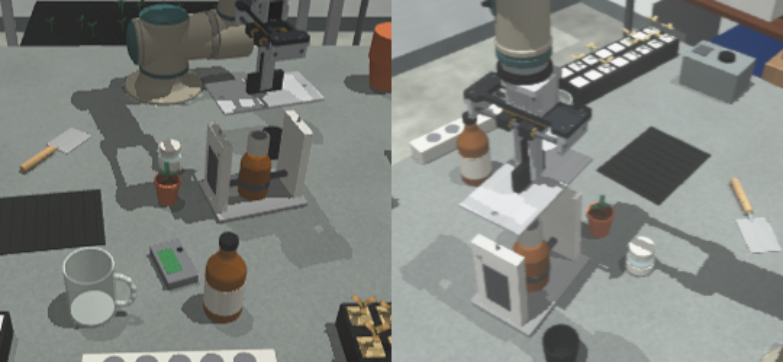

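The cover is off both pins and held level. I'll carry it to the mat.

```bash
python3 -m creep '[[[0,0,0],7.83],[[1.8,20,0],0],[[1.8,36,0],0],[[1.8,40,0],0],[[1.8,40,0],0]]'
python3 -m creep '[[[1.8,40,0],0],[[1.8,40,0],0],[[1.8,40,0],0],[[1.8,40,0],0],[[1.8,40,0],0]]'
python3 -m creep '[[[1.8,36,0],0],[[1.8,30,0],0],[[1.8,20,0],0],[[0,7,0],0],[[0,0,0],0]]'
python3 -c "from h import *;go(.5523,-.2496,.10,6.7)"
```

```text
time_s: 5.98
tool_pos: [0.5033, 0.0389, 0.2644]
tool_rot: [0.998, 0.059, -0.001, -0.0]
wrist_force: [0.7, -0.8, -2.4]
grip_width: 0.0136
time_s: 6.6
tool_pos: [0.5357, -0.1587, 0.2643]
tool_rot: [0.998, 0.058, -0.001, -0.001]
wrist_force: [0.9, -0.0, -1.6]
grip_width: 0.0138
time_s: 7.22
tool_pos: [0.5522, -0.2489, 0.2651]
tool_rot: [0.998, 0.058, -0.0, -0.001]
wrist_force: [-0.6, 1.1, -1.7]
grip_width: 0.0139
t 7.22 pos [ 0.5522 -0.2489  0.2651] yaw 6.7 tilt [-0.0008  0.001 ] F [-0.6  1.1 -1.7] w 0.0139
shift mm [1.000e-01 8.000e-01 1.651e+02] twist -0.0
```

```bash
python3 -m creep '[[[0,0.6,30],0],[[0,0,40],0],[[0,0,40],0],[[0,0,40],0],[[0,0,30],0]]'
python3 -m creep '[[[0,0,30],0],[[0,0,15],0],[[0,0,7],0],[[0,0,3],0],[[0,0,0],0]]'
python3 - <<'E'
from h import *
go(.5523,-.2496,.0169,6.7)
for n,r in(("scene",(90,190,235,275)),("side",(250,140,375,240))):
    c=capture(n);v=c["pixels"].max(2)
    k=big(cv2.morphologyEx(roi(v>175,*r).astype(np.uint8),cv2.MORPH_OPEN,np.ones((3,3))));print(rect(c,k,.019))
E
```

```text
time_s: 7.85
tool_pos: [0.5518, -0.2481, 0.0842]
tool_rot: [0.998, 0.059, -0.001, -0.001]
wrist_force: [-0.2, 0.6, -1.8]
grip_width: 0.0138
time_s: 8.48
tool_pos: [0.5531, -0.2503, 0.0313]
tool_rot: [0.998, 0.058, 0.001, 0.0]
wrist_force: [0.3, 0.0, -1.8]
grip_width: 0.0136
t 8.47 pos [ 0.5531 -0.2503  0.0313] yaw 6.7 tilt [ 0.0013 -0.0008] F [ 0.3  0.  -1.8] w 0.0136
shift mm [-0.7 -0.8 14.4] twist 0.0
([0.5226, -0.1809, 0.056, 0.0685], 88.7)
([0.5494, -0.2077, 0.1104, 0.112], 7.0)
```

```bash
python3 -m creep '[[[0,0,4],0],[[0,0,4],0],[[0,0,3],0],[[0,0,1],0],[[0,0,0],0]]'
python3 -m creep '[[[0,0,1],0],[[0,0,1],0],[[0,0,0],0],[[0,0,0],0]]'
python3 -c "from h import *;go(.5523,-.2496,.0169,6.7)"
```

```text
time_s: 9.2
tool_pos: [0.5525, -0.25, 0.0183]
tool_rot: [0.998, 0.058, -0.0, -0.0]
wrist_force: [-0.3, -0.6, -1.8]
grip_width: 0.014
time_s: 9.7
tool_pos: [0.5526, -0.2501, 0.0169]
tool_rot: [0.998, 0.058, 0.0, 0.0]
wrist_force: [-0.7, 0.7, 2.2]
grip_width: 0.0134
t 9.7 pos [ 0.5526 -0.2501  0.0169] yaw 6.7 tilt [ 0.0005 -0.0004] F [-0.7  0.7  2.2] w 0.0134
shift mm [-0.3 -0.6  0. ] twist 0.0
```

It has touched down: the force went from -1.8 to +2.2 N at the expected height. I'll release and rise.

```bash
python3 -m creep '[[[0,0,0],0],[[0,0,0],0],[[0,0,0],0],[[0,0,-10],0],[[0,0,-25],0]]' 0.4
python3 -m creep '[[[0,0,-50],0],[[0,0,-55],0],[[0,0,-55],0],[[0,0,-55],0],[[0,0,-35],0]]'
python3 - <<'E'
from h import *
go(.4815,.177,.30,14.8)
a=[]
for n,r in(("scene",(90,190,235,275)),("side",(250,140,375,240))):
    c=capture(n);im=c["pixels"];v=im.max(2)
    k=big(cv2.morphologyEx(roi(v>175,*r).astype(np.uint8),cv2.MORPH_OPEN,np.ones((3,3))));print(n,"cover",rect(c,k,.009))
    a.append(im[80:330,90:370,::-1])
    for z in(.157,):
        print("cap top guess",proj(c,[.4815,.177,z]))
cv2.imwrite("pics/m1.png",cv2.resize(np.hstack(a),None,fx=1.42,fy=1.42))
E
```

```text
time_s: 10.32
tool_pos: [0.5517, -0.2496, 0.0512]
tool_rot: [0.998, 0.058, -0.001, -0.001]
wrist_force: [0.0, -0.3, -0.0]
grip_width: 0.0559
time_s: 10.95
tool_pos: [0.5529, -0.2503, 0.3057]
tool_rot: [0.998, 0.058, 0.002, 0.001]
wrist_force: [0.9, -0.8, -0.5]
grip_width: 0.0564
t 10.95 pos [ 0.5529 -0.2503  0.3057] yaw 6.7 tilt [ 0.0044 -0.0027] F [ 0.9 -0.8 -0.5] w 0.0564
shift mm [ -21.1 -432.7    4.2] twist -8.1
scene cover ([0.5563, -0.2853, 0.1069, 0.1223], 6.8)
cap top guess [308.20885654 172.94182766]
side cover ([0.5509, -0.2469, 0.1098, 0.1993], 6.8)
cap top guess [224.76798994 233.603456  ]
```

View pics/m1.png

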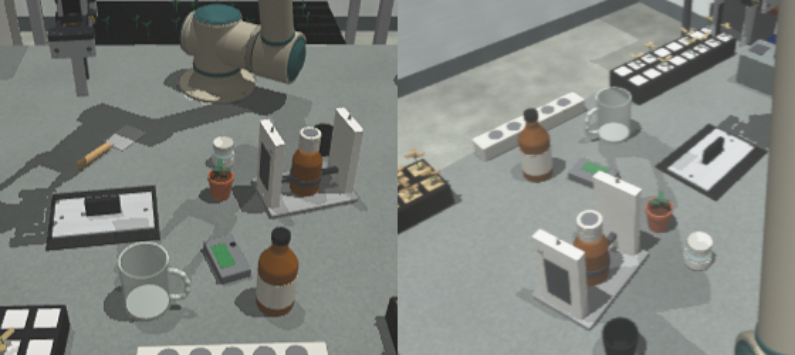

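The cover lies flat with its handle up, centred at (0.551, -0.247), yaw 6.8°. The bystanders look unmoved. The cap is visible, so I'll go above it.

```bash
python3 -m creep '[[[0,0,0],-8.1],[[3.6,-39.2,0],0],[[3.6,-39.2,0],0],[[3.6,-39.2,0],0],[[3.6,-39.2,0],0]]' 0.25
python3 -m creep '[[[3.6,-39.2,0],0],[[3.6,-39.2,0],0],[[3.6,-39.2,0],0],[[3.6,-39.2,0],0],[[3.6,-39.2,0],0]]'
python3 -m creep '[[[3.6,-39.2,0],0],[[3.6,-39.2,20],0],[[0,0,25],0],[[0,0,0],0],[[0,0,0],0]]'
python3 - <<'E'
from h import *
go(.4815,.177,.26,14.8)
c=capture("wrist");cv2.imwrite("pics/w2.png",c["pixels"][...,::-1])
print(proj(c,[.4815,.177,.157]))
for n in("scene","side"):
    c=capture(n);print(n,proj(c,[.4815,.177,.157]))
E
```

```text
time_s: 11.68
tool_pos: [0.5252, -0.0933, 0.3]
tool_rot: [0.992, 0.129, -0.001, -0.001]
wrist_force: [0.4, -0.4, -0.1]
grip_width: 0.0706
time_s: 12.3
tool_pos: [0.4925, 0.1005, 0.3]
tool_rot: [0.992, 0.129, -0.001, -0.0]
wrist_force: [0.6, 0.1, -0.2]
grip_width: 0.0705
time_s: 12.92
tool_pos: [0.4807, 0.1767, 0.2566]
tool_rot: [0.992, 0.129, -0.0, 0.0]
wrist_force: [-0.3, -0.5, 0.9]
grip_width: 0.0702
t 12.93 pos [0.4807 0.1767 0.2566] yaw 14.77 tilt [-0.     -0.0002] F [-0.3 -0.5  0.9] w 0.0702
shift mm [ 0.8 -0.1 -3.4] twist -0.03
[256.2137554  192.61310139]
scene [308.20885654 172.94182766]
side [224.76798994 233.603456  ]
```

View pics/w2.png

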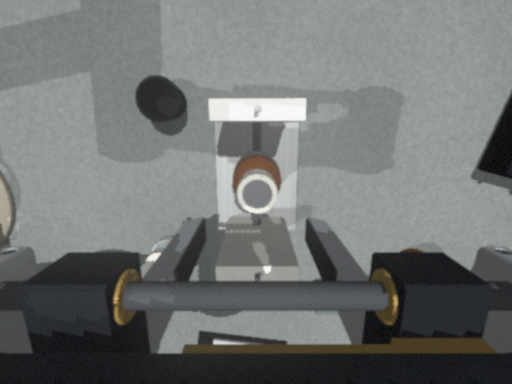

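The cap's ring is centred at about (257,192), against a predicted (256,193), so it is aligned to under 1 mm. I'll descend to TCP z of 0.128 and grip.

```bash
python3 -m creep '[[[0.8,0,25],0],[[0,0,30],0],[[0,0,30],0],[[0,0,25],0],[[0,0,12],0]]'
python3 -m creep '[[[0,0,6],0],[[0,0,0],0],[[0,0,0],0]]'
python3 -c "from h import *;go(.4815,.177,.128,14.8)"
```

```text
time_s: 13.7
tool_pos: [0.4813, 0.1767, 0.1338]
tool_rot: [0.992, 0.128, -0.0, 0.0]
wrist_force: [-0.2, -0.3, -0.7]
grip_width: 0.0704
time_s: 14.08
tool_pos: [0.4821, 0.1773, 0.1293]
tool_rot: [0.992, 0.129, 0.001, -0.0]
wrist_force: [-0.2, 0.1, 0.6]
grip_width: 0.0706
t 14.07 pos [0.4821 0.1773 0.1293] yaw 14.8 tilt [0.0018 0.0003] F [-0.2  0.1  0.6] w 0.0706
shift mm [-0.7  0.2  1.3] twist -0.0
```

```bash
python3 -m creep '[[[0,0,0],0],[[0,0,0],0],[[0,0,0],0],[[0,0,0],0],[[0,0,0],0]]' 0.9 40
python3 -m creep '[[[0,0,1.5],0],[[0,0,2],0],[[0,0,2],0],[[0,0,0],0],[[0,0,0],0]]'
python3 -c "from h import *;go(.4815,.177,.123,14.8)"
```

```text
time_s: 14.7
tool_pos: [0.4821, 0.1774, 0.1287]
tool_rot: [0.992, 0.129, 0.001, -0.0]
wrist_force: [0.9, 0.2, 0.8]
grip_width: 0.0435
time_s: 15.32
tool_pos: [0.4821, 0.1774, 0.1245]
tool_rot: [0.992, 0.129, 0.001, -0.0]
wrist_force: [-0.0, 0.4, 9.3]
grip_width: 0.0431
t 15.32 pos [0.4821 0.1774 0.1245] yaw 14.8 tilt [0.0023 0.0004] F [-0.   0.4  9.3] w 0.0431
shift mm [-0.7  0.2  1.5] twist 0.0
```

```bash
python3 -m creep '[[[0,0,0.8],0],[[0,0,0],0],[[0,0,0],-3],[[0,0,0],-7],[[0,0,0],-8]]'
python3 -c "from h import *;go(.4815,.177,.123,94.8)"
```

```text
time_s: 15.95
tool_pos: [0.4824, 0.1774, 0.1239]
tool_rot: [0.959, 0.284, 0.001, 0.0]
wrist_force: [0.4, 0.3, 9.1]
grip_width: 0.0436
t 15.95 pos [0.4824 0.1774 0.1239] yaw 33.06 tilt [0.0029 0.0005] F [0.4 0.3 9.1] w 0.0436
shift mm [-0.9 -0.2  0.9] twist -61.74
```

```bash
python3 -m creep '[[[0,0,0.5],-8],[[0,0,0],-8],[[0,0,0],-8],[[0,0,0],-8],[[0,0,0],-8]]'
python3 -c "from h import *;go(.4815,.177,.123,94.8);print(status.sense()['ft_torque'])"
python3 -m creep '[[[0,0,0],-8],[[0,0,0],-8],[[0,0,0],-5],[[0,0,0],0],[[0,0,0],0]]'
python3 - <<'E'
from h import *
go(.4815,.177,.123,94.8);print(status.sense()['ft_torque'])
a=[capture(n)["pixels"] for n in("scene","side")]
a=[cv2.resize(a[0][120:240,250:370],(400,400),interpolation=2),cv2.resize(a[1][180:310,170:300],(400,400),interpolation=2)]
cv2.imwrite("pics/t1.png",np.hstack(a)[...,::-1])
E
```

```text
time_s: 16.58
tool_pos: [0.4826, 0.1774, 0.1235]
tool_rot: [0.804, 0.595, 0.002, 0.001]
wrist_force: [-0.9, -0.6, 10.8]
grip_width: 0.0434
t 16.57 pos [0.4826 0.1774 0.1235] yaw 73.06 tilt [0.0033 0.0006] F [-0.9 -0.6 10.8] w 0.0434
shift mm [-0.7 -0.9  0.5] twist -21.74
[ 0.03485868 -0.08637054  0.03130132]
time_s: 17.2
tool_pos: [0.4826, 0.1774, 0.1236]
tool_rot: [0.683, 0.73, 0.001, 0.001]
wrist_force: [0.4, -0.3, 10.6]
grip_width: 0.0435
t 17.2 pos [0.4826 0.1774 0.1236] yaw 93.81 tilt [0.0034 0.0006] F [ 0.4 -0.3 10.6] w 0.0435
shift mm [-0.3 -1.1  0.5] twist -0.99
[ 0.09026556 -0.14066201  0.04524412]
```

View pics/t1.png

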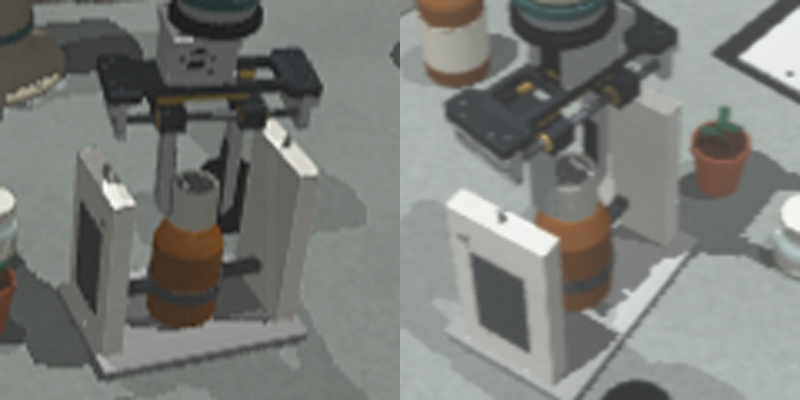

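The gripper holds the cap between the cheeks with jaws along station y, and the turn torque stayed small. I'll lift gently and watch for pull.

```bash
python3 -m creep '[[[0,0,-2],0],[[0,0,-2],0],[[0,0,-3],0],[[0,0,-3],0],[[0,0,0],0]]'
python3 -c "from h import *;go(.4815,.177,.19,94.8)"
```

```text
time_s: 17.92
tool_pos: [0.4803, 0.1769, 0.1311]
tool_rot: [0.683, 0.73, -0.001, -0.001]
wrist_force: [-0.1, 0.4, 0.3]
grip_width: 0.0438
t 17.93 pos [0.4803 0.1769 0.1311] yaw 93.81 tilt [-0.0024 -0.0006] F [-0.1  0.4  0.3] w 0.0438
shift mm [ -0.    1.1 -58.9] twist -0.99
```

No pull, so the cap is free. I'll raise it to TCP z of about 0.197, which puts the cap underside about 5 cm above the mouth.

```bash
python3 -m creep '[[[0,0,-6],0],[[0,0,-12],0],[[0,0,-20],0],[[0,0,-18],0],[[0,0,-8],0]]'
python3 -m creep '[[[0,0,0],0],[[0,0,0],0],[[0,0,0],0],[[0,0,0],0],[[0,0,0],0]]'
python3 -c "from h import *;go(.4818,.1772,.197,94.8)"
```

```text
time_s: 18.55
tool_pos: [0.482, 0.1773, 0.1973]
tool_rot: [0.683, 0.73, 0.001, 0.001]
wrist_force: [0.6, 0.6, -0.0]
grip_width: 0.0432
time_s: 19.18
tool_pos: [0.4813, 0.1772, 0.1954]
tool_rot: [0.683, 0.73, -0.0, -0.0]
wrist_force: [-0.1, 0.1, 0.1]
grip_width: 0.0438
t 19.18 pos [0.4813 0.1772 0.1954] yaw 93.8 tilt [-0.0005 -0.0002] F [-0.1  0.1  0.1] w 0.0438
shift mm [ 0.   0.5 -1.6] twist -1.0
```

```bash
python3 -m creep '[[[0,0,-2.5],0],[[0,0,0],0],[[0,0,0],0],[[0,0,0],0]]'
python3 - <<'E'
from h import *
go(.4818,.1772,.197,94.8)
a=[capture(n)["pixels"] for n in("scene","side")]
a=[cv2.resize(a[0][80:320,110:350],(400,400),interpolation=2),cv2.resize(a[1][110:310,150:350],(400,400),interpolation=2)]
cv2.imwrite("pics/f1.png",np.hstack(a)[...,::-1])
E
```

```text
time_s: 19.68
tool_pos: [0.4814, 0.1772, 0.1981]
tool_rot: [0.683, 0.73, -0.0, 0.0]
wrist_force: [0.0, 0.0, -0.2]
grip_width: 0.0434
t 19.68 pos [0.4814 0.1772 0.1981] yaw 93.8 tilt [ 0.     -0.0001] F [ 0.   0.  -0.2] w 0.0434
shift mm [0.  0.4 1.1] twist -1.0
```

View pics/f1.png

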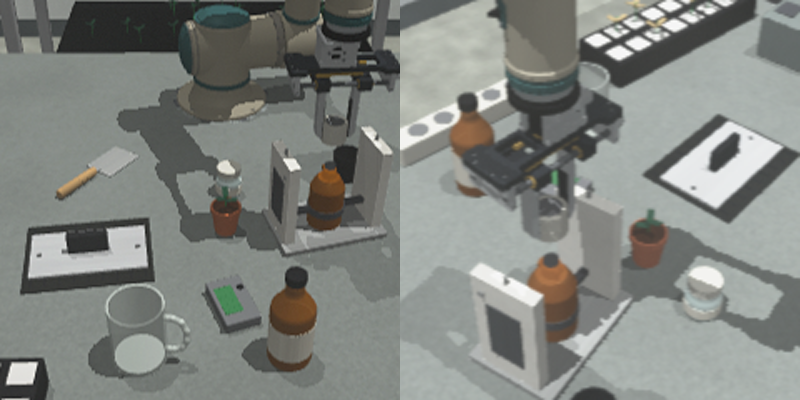

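The cap is held in the gripper at about (335,125) in the left crop, above the open bottle. The cover lies on the mat and everything else still stands. I'll hand in.

```bash
python3 -c "from station import hand_in;print(hand_in())"
```

```text
the job is handed in; nothing more can be done
None
```

The job is done and handed in at about 19.7 s on the robot's clock.

- **Cover:** I lifted it off its pins and lowered it until it touched the mat, with about 4 N of contact, before letting go. The side view puts its centre at (0.551, -0.247), within about 3 mm of both mat measurements. Its yaw is 6.8° against the mat's 6.7°, and the handle is up. The scene view's cover measurement was no use because the handle splits the plate in the image.
- **Cap:** I gripped it, pressed it down about 5 mm (10.8 N) and turned it 79° counterclockwise. It then lifted with no pull. It is held level (tilt under 0.001) and still in a 43 mm grip. By calculation it is within about 1 mm of the bottle's axis, with its underside about 5 cm above the open mouth.
- **Other things:** The last picture shows the pot, meter, jug, stock bottle, seed jar and trowel standing or lying as before. The cup is only partly in view. I judged this by eye and did not measure it.

The wrist forces I read after each move never exceeded about 11 N.

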